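# Fit the top filter and hold the shutter open at the mark

## Robot

A 6-joint arm with a two-finger parallel gripper is mounted at the origin on a cart in front of the work surface, level with it; the furniture and walls round the work are solid. World frame = base frame: x ahead of the robot, y to its left, z up, the work surface at z = 0. Lengths are in m, angles in rad, forces in N, time in s.
With the tool pointing down it reaches from about 0.3 to 0.775 m from the base axis. Payload 14.6 kg.
Tool frame: the origin (TCP) lies at the very end of the fingers, on their centre line; the grasp point (between the pads) lies 19 mm behind it; z points along the fingers, y is the direction in which the jaws open and shut (so a half turn about z gives the same grasp; the last joint's range is limited). The gripper opens to 85 mm and grips with 20 to 120 N. Pads are 22 mm wide; open, the fingers measure 114 mm over their backs; the gripper's body (76 mm by 85 mm) begins 54 mm behind the grasp point. The pads swing forward as they close: fully open they stand 13 mm farther back than shut.
Start: joints at [1.109, 0.3, 1.521, -0, 1.321, -0.067], TCP at [0.212, 0.508, 0.231] pointing down, gripper open.
Joint ranges: [-3.03, 3.03], [-0.79, 2.21], [0.23, 2.52], [-1.04, 4.18], [0, 3.07], [-2.55, 2.55]. Speed limits (rad/s): [2.22, 2.22, 2.57, 3.14, 3.14, 3.14].

## Interface

Orientations are given as [roll, pitch, yaw] about the fixed x, y, z axes, in that order (R = Rz(yaw) Ry(pitch) Rx(roll)).
In Python, from rig import ctrl gives the robot as it stands.
- The arm moves only by the tool move_arm, never from a script. Its argument "series" is a list of rows, each an object with "dp": the shift along the tool's x, y, z in m, a list of three; "angular": the turn, a rotation vector about the tool's x, y, z in degrees, a list of three; "grip": the closure, from -1 (fully open) to 1 (shut). A call has 1 to 12 rows; each row shifts and turns the pose as measured when the row begins, along the tool's axes as they then stand; what a row does not reach is not made up. A row lasts 1/8 s, in which the tool goes at most 62.5 mm and 10.7 degrees, less where a joint would pass 70% of its speed; a pose out of reach is approached as far as the arm can. A call with a gripper value outside its range is refused whole. The fingers move at their own pace and stop on an object; "newtons" is the grip in N (left out, the last holds). Time passes only in rows, so rows that do not move let the fingers close. It gives the time, the measured TCP pose, the force and the opening at its end, in the units of the state.
- ctrl.read_state(): the state, without advancing time (a new reading comes with each control period).
- ctrl.get_image(name): name is "side" or "top"; returns (picture, depth): 400x640x3 uint8, red, green, blue; 400x640 float32, m along the optical axis (not along the pixel's ray), 0 where there is no reading.
- ctrl.camera_params(name): a dict with "intrinsics" (3x3 intrinsics, pixels), "rvec" (rotation vector, rad) and "tvec" (3), from world to camera coordinates, as OpenCV has them. Camera axes: x right, y down, z forward; pixel columns grow to the right and rows downward; lengths in m; the calibration is good to about 2 mm. A picture is of the moment at which its call begins. camera_params takes no time and is no camera call.
- ctrl.finish_job(): hands the job in, once; it reports no verdict.
The state is a dict: "time_s": time; "joints": joint angles; "qvel": joint speeds; "effort": joint torques, N m; "tcp_pos": TCP position; "eef_rot": TCP orientation; "wrist_force": force on the tool from outside, world axes, zero at the start; "moment": the same for the moment, N m; "finger_gap": opening from 0.0 (shut) to 1.0 (fully open).
Only numpy, scipy, OpenCV 4.12 (cv2) and the standard library are available. Lean on these libraries where they do the work, as an engineer would, in place of code of your own. Each camera call takes 0.05 s, during which the arm holds its last target.

## Task

Take the orange filter off the top of the stack of filters and set it gently into the round socket on top of the blue shutter box, so that it sits flat, leaving the two grey filters stacked. Then pull the spring-loaded shutter out by its black tab until its yellow pointer lines up with the red flag, and finish there: keep hold of the tab, because the shutter springs shut when it is let go. Leave the other things on the bench alone.

Things in the scene. Friction and masses are not known exactly. Their poses are not given: they have to be found in the camera images.
- filter_top_center (a point): Orange filter, top of three: a round plastic holder, 60 mm wide, 23 mm high, 60 g. A 51 mm wide, 5 mm high spigot below; then the 60 mm body, 18 mm high, with a 7 mm deep, 54 mm wide recess in its top round green glass. This point is on its axis, 14 mm above the spigot's underside, 9 mm below the rim. Pinch it across the upper 12 mm of the body only and lift straight up. z axis up.
- filter_mid_center (a point): Same point of the middle filter: grey, same shape; it stays. Each spigot sits in the recess of the filter below and the bodies touch, so at the start it is 18 mm below the orange one's point and its rim is 9 mm below that point.
- filter_low_center (a point): Same point of the lowest filter: grey, same shape, standing on the bench. It stays.
- socket (a point): Centre of the mouth of the round socket in the blue box's top face, 38 mm above the bench: 56 mm wide, 2 mm chamfer, 8 mm deep. It takes the spigot; the body then rests on the top face, the filter's point 9 mm above this one. x points from the tab to the back of the box: the shutter is pulled towards -x of this frame; z up.
- shutter_box: Blue box, fixed to the bench, 100 mm along x, 80 mm along y, 38 mm high; origin under the socket, axes as the socket's. A flat grey slide track, 80 mm wide, reaches to 180 mm from the origin towards -x; on it nothing but the tab stands higher than 30 mm above the bench.
- tab (a point): Upright black tab of the shutter, yellow stripe on top: 12 mm thick along the pull, 30 mm wide across, 26 to 76 mm above the bench; this point is in its middle at 60 mm. Closed, it stands 95 mm in front of the socket centre, 39 mm clear of the box. Axes as the socket's. Pinch it from above across thickness or width, fingertips more than 36 mm above the bench.
- pointer (a point): Tip of the yellow pointer at the foot of the tab, beside the red flag's rail: level with the tab's middle along x, 33 mm to its -y side, 26 mm above the bench. Moves with the shutter; axes as the socket's.
- flag_mark (a point): Where the pointer tip shall stand: beside the middle of the red flag (8 mm wide along x, white line in its middle) clamped on the scale rail along the track. It is 28 to 48 mm towards -x from the closed pointer, set differently each time; axes as the socket's.
- shutter (a joint): How far the shutter is pulled out, m: 0 closed, 0.065 at its stop. A spring pulls it shut with 3 N when closed and 1 N more for each 10 mm (about 6 to 8 N at the flag). It slides back when let go.
- wash_bottle: White wash bottle with a red bent jet, 197 mm high, origin under its middle. Leave alone.
- bottle_amber: Amber bottle with black cap, 60 mm wide, 128 mm high, origin under its middle. Leave alone.
- timer: Small white timer, 41x62x52 mm, origin under its middle. Leave alone.
- pen: Red and white marker pen, 135 mm long, lying. Leave alone.
- screwdriver: Screwdriver with red handle, 172 mm long, lying. Leave alone.
- tape_roll: Roll of masking tape lying flat, 66 mm wide, 19 mm high. Leave alone.

How it is judged:
By the outcome, as a careful person would: the job done as asked, in the order asked, and still so for the second after the job is handed in, while the arm keeps its last pose, push and grip.
It also fails if it takes over 51 s, if anything falls off the work surface, if the arm or the gripper's body presses on something with over 40 N, if the wrist force passes 120 N, or if a joint passes its speed limit or range.

## Working session

There is one attempt and no reset: what is moved stays moved. The work goes in short steps, Python scripts to look and compute and a tool call to move; the robot and the scene stay as the last step left them, time stands still between calls to the robot, and variables do not carry over. Pictures are saved under pics/ and viewed, and the job is handed in when it is done.

Besides the shell and the picture viewer there is one more tool, called as name(argument=value, ...) on one line, values as JSON. move_arm: Moves the arm, as the interface text tells. Its arguments: {"type":"object","properties":{"series":{"type":"array"},"newtons":{"type":"number"}},"required":["series"]}

```bash
ls; mkdir -p pics
cat > h.py <<'E'
import numpy as np,cv2
from rig import ctrl
def cam(n):
    p=ctrl.camera_params(n);K=np.array(p["intrinsics"],float);R=cv2.Rodrigues(np.array(p["rvec"],float))[0];t=np.array(p["tvec"],float).ravel();return K,R,t
def ray(n,u,v):
    K,R,t=cam(n);d=R.T@np.linalg.inv(K)@np.array([u,v,1.]);return -R.T@t,d
def plane(n,u,v,z):
    o,d=ray(n,u,v);return o+d*(z-o[2])/d[2]
def proj(n,P):
    K,R,t=cam(n);c=K@(R@np.array(P,float)+t);return c[:2]/c[2]
def grab(tag):
    for n in("top","side"):
        im,d=ctrl.get_image(n);cv2.imwrite(f"pics/{tag}_{n}.png",im[:,:,::-1]);np.save(f"pics/{tag}_{n}.npy",d)
E
python3 - <<'E'
from h import *
grab("a");print(ctrl.read_state())
for n in("top","side"):print(n,ray(n,320,200))
E
```

```text
pics
{'time_s': 0.1, 'joints': array([ 1.10939762e+00,  3.00426327e-01,  1.52154394e+00,  5.67385205e-06,
        1.32072291e+00, -6.66020200e-02]), 'qvel': array([-0.00095073, -0.00050059, -0.00025543, -0.00110894,  0.00171719,
       -0.00065462]), 'effort': array([ 1.86229780e-03, -5.44371307e+01, -3.62377131e+01,  1.24081001e-06,
        3.02075779e-03, -6.56494967e-05]), 'tcp_pos': array([0.21144358, 0.50748857, 0.23076159]), 'eef_rot': array([-3.14049493e+00, -7.87267134e-05,  2.74679451e+00]), 'wrist_force': array([ 0.10287648,  0.00163551, -0.62634651]), 'moment': array([ 0.00537099, -0.02083138, -0.00261991]), 'finger_gap': 0.9989141616081199}
top (array([0.39159147, 0.03837942, 1.23441128]), array([ 0.09467381,  0.01076602, -0.99545946]))
side (array([0.60306207, 1.3278383 , 0.88688963]), array([-0.07056553, -0.83293591, -0.54906625]))
```

View pics/a_top.png

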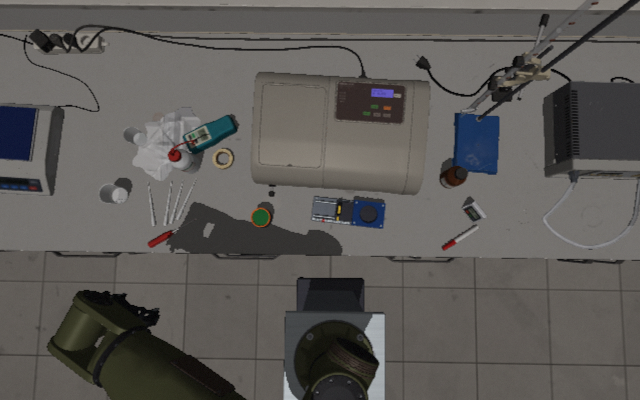

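View pics/a_side.png

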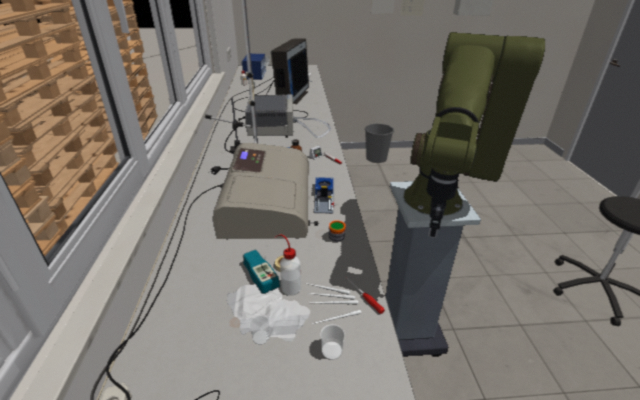

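The top view shows the orange filter at about (261,217), the blue box and socket at (369,213), and the tab at (342,210) with the track running to the left (world +y). I'll zoom in next.

Run:
```python
from h import *
t=cv2.imread("pics/a_top.png");s=cv2.imread("pics/a_side.png")
cv2.imwrite("pics/z1.png",cv2.resize(t[185:240,300:395],None,fx=8,fy=8,interpolation=cv2.INTER_CUBIC))
a=cv2.resize(t[195:240,235:290],(550,450),interpolation=cv2.INTER_CUBIC)
b=cv2.resize(s[170:245,300:355],None,fx=8,fy=8,interpolation=cv2.INTER_CUBIC)
cv2.imwrite("pics/z2.png",a);cv2.imwrite("pics/z3.png",b)
hsv=cv2.cvtColor(t,cv2.COLOR_BGR2HSV)
# filter: orange ring + green
roi=np.zeros(t.shape[:2],np.uint8);roi[200:235,240:285]=1
m=((hsv[...,1]>110)&(hsv[...,2]>60)&(roi>0)).astype(np.uint8)
c=max(cv2.findContours(m,0,cv2.CHAIN_APPROX_NONE)[0],key=cv2.contourArea)
print("filt",cv2.minEnclosingCircle(c),cv2.fitEllipse(c),cv2.boundingRect(c))
d=np.load("pics/a_top.npy")
print("depth",d[217,261],1.234)
roi[:]=0;roi[190:235,345:395]=1
m=((hsv[...,0]>100)&(hsv[...,0]<130)&(hsv[...,1]>120)&(roi>0)).astype(np.uint8)
c=max(cv2.findContours(m,0,2)[0],key=cv2.contourArea)
print("box",cv2.minAreaRect(c),cv2.boxPoints(cv2.minAreaRect(c)))
for p in cv2.boxPoints(cv2.minAreaRect(c)):print(plane("top",*p,0.038).round(4))
```

```text
filt ((260.1206970214844, 217.02154541015625), 10.084111213684082) ((260.2410583496094, 216.9821014404297), (18.869258880615234, 19.453176498413086), 49.29102325439453) (251, 207, 20, 20)
depth 1.1844307 1.234
box ((367.9207763671875, 213.7134246826172), (31.36255645751953, 25.067960739135742), 6.340191841125488) [[350.95126 224.43904]
 [353.71957 199.5244 ]
 [384.8903  202.98781]
 [382.12198 227.90245]]
[ 0.4294 -0.0473  0.038 ]
[ 0.5083 -0.0555  0.038 ]
[ 0.4987 -0.1542  0.038 ]
[ 0.4199 -0.1454  0.038 ]
```

View pics/z1.png

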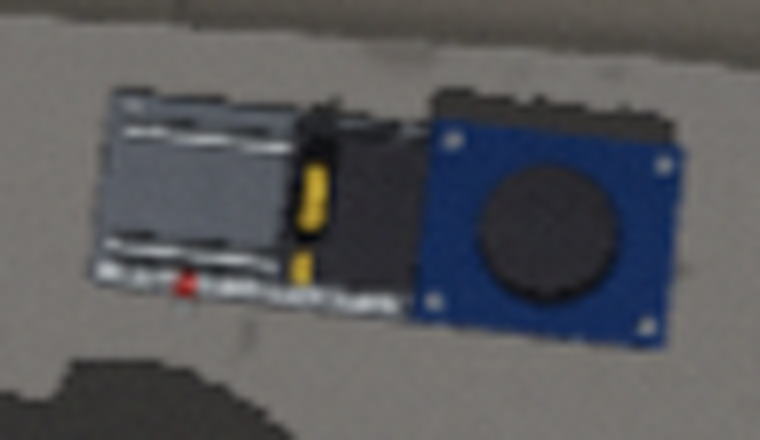

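View pics/z2.png

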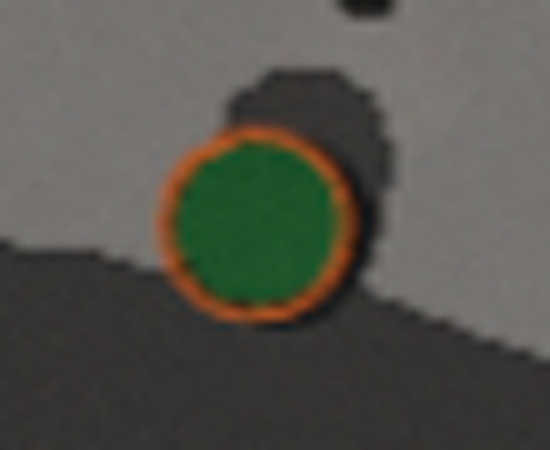

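View pics/z3.png

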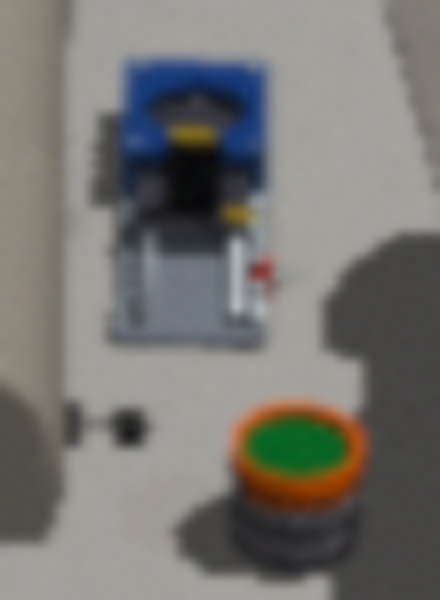

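Run:
```python
from h import *
t=cv2.imread("pics/a_top.png");s=cv2.imread("pics/a_side.png")
def cen(w):
    ys,xs=np.mgrid[:w.shape[0],:w.shape[1]];return (w*xs).sum()/w.sum(),(w*ys).sum()/w.sum(),w.sum()
def sub(im,r0,r1,c0,c1,f,name,z):
    a=np.zeros(im.shape[:2]);a[r0:r1,c0:c1]=f(im[r0:r1,c0:c1].astype(float))
    x,y,w=cen(a);print(name,round(x,2),round(y,2),round(w,1),plane("top" if im is t else "side",x,y,z).round(4))
hs=lambda g:cv2.cvtColor(g.astype(np.uint8),cv2.COLOR_BGR2HSV)
# rim contents: green glass weighted (recess floor approx 7mm below rim, on axis)
green=lambda g:np.clip(g[...,1]-np.maximum(g[...,0],g[...,2])-10,0,50)/50
yel=lambda g:np.clip(np.minimum(g[...,1],g[...,2])-g[...,0]-40,0,None)
red=lambda g:np.clip(g[...,2]-np.maximum(g[...,0],g[...,1])-40,0,None)
sat=lambda g:((hs(g)[...,1]>110)&(hs(g)[...,2]>60)).astype(float)
sub(t,200,235,240,285,green,"green",.052)
sub(t,200,235,240,285,sat,"filt",.059)
dark=lambda g:np.clip((g[...,2]*0+70-g[...,0])/30,0,1)
sub(t,204,224,359,378,dark,"socket",.038)
sub(t,204,214,336,343,yel,"tabstripe",.076)
sub(t,215,223,335,341,yel,"pointer",.026)
sub(t,216,224,320,327,red,"flag",.03)
sub(s,215,240,325,350,green,"sgreen",.052)
sub(s,192,200,325,333,yel,"spointer",.026)
sub(s,200,208,328,336,red,"sflag",.03)
sub(s,183,189,318,330,yel,"sstripe",.076)
for u,v in((250,0),(251,10)):pass
d=np.load("pics/a_top.npy")
K,R,tt=cam("top")
for v,u in((217,260),(212,369),(186,369),(186,345),(190,300),(205,365),(193,271)):
    z=d[v,u];P=R.T@(np.linalg.inv(K)@np.array([u,v,1])*z-tt);print((u,v),P.round(3))
```

```text
green 260.24 216.96 116.3 [0.4483 0.2371 0.052 ]
filt 260.23 217.01 315.0 [0.4478 0.2359 0.059 ]
socket 368.22 214.15 192.9 [ 0.4626 -0.1016  0.038 ]
tabstripe 338.86 209.06 843.0 [ 0.4747 -0.0072  0.076 ]
pointer 337.36 218.11 257.0 [ 0.4493 -0.0047  0.026 ]
flag 322.78 220.17 212.0 [0.4419 0.0416 0.03  ]
sgreen 336.65 225.44 57.3 [0.4483 0.2349 0.052 ]
spointer 329.38 196.38 63.0 [ 0.4505 -0.0033  0.026 ]
sflag 332.52 203.48 81.0 [0.4438 0.0573 0.03  ]
sstripe 323.67 186.45 132.0 [ 0.4754 -0.0036  0.076 ]
(260, 217) [0.448 0.237 0.056]
(369, 212) [ 0.47  -0.105  0.026]
(369, 186) [ 0.544 -0.097  0.099]
(345, 186) [ 0.544 -0.025  0.091]
(300, 190) [0.541 0.118 0.   ]
(365, 205) [ 0.491 -0.091  0.038]
(271, 193) [0.523 0.204 0.06 ]
```

```bash
cat >> h.py <<'E'
from scipy.spatial.transform import Rotation as Ro
def go(target,yaw,n,nt=None):
    """print rows from measured pose to target/yaw(deg), tool down; turn within the first nt rows"""
    s=ctrl.read_state();p=s["tcp_pos"];R=Ro.from_euler("xyz",s["eef_rot"]);G=Ro.from_euler("xyz",[180,0,yaw],degrees=True)
    nt=nt or n;rv=(R.inv()*G).as_rotvec(degrees=True);st=(np.array(target)-p)/n
    print("pos",p.round(4),"rpy",np.degrees(s["eef_rot"]).round(2),"total turn",rv.round(2),"gap",s["finger_gap"].__round__(3),"F",s["wrist_force"].round(1),"t",s["time_s"])
    for i in range(n):
        print((R.inv().apply(st)*1).round(4).tolist(),(rv/nt if i<nt else rv*0).round(1).tolist())
        if i<nt:R=R*Ro.from_rotvec(rv/nt,degrees=True)
E
python3 -c "
from h import *
go([.448,.236,.12],174,8,3)"
```

```text
pos [0.2114 0.5075 0.2308] rpy [-179.94   -0.    157.38] total turn [-6.000e-02 -1.000e-02 -1.662e+01] gap 0.999 F [ 0.1  0.  -0.6] t 0.1
[-0.0403, -0.0199, 0.0139] [-0.0, -0.0, -5.5]
[-0.0382, -0.0237, 0.0139] [-0.0, -0.0, -5.5]
[-0.0358, -0.0273, 0.0139] [-0.0, -0.0, -5.5]
[-0.033, -0.0307, 0.0138] [-0.0, -0.0, -0.0]
[-0.033, -0.0307, 0.0138] [-0.0, -0.0, -0.0]
[-0.033, -0.0307, 0.0138] [-0.0, -0.0, -0.0]
[-0.033, -0.0307, 0.0138] [-0.0, -0.0, -0.0]
[-0.033, -0.0307, 0.0138] [-0.0, -0.0, -0.0]
```

move_arm(series=[{"dp": [-0.04, -0.02, 0.014], "angular": [0, 0, -5.5], "grip": -1}, {"dp": [-0.038, -0.024, 0.014], "angular": [0, 0, -5.5], "grip": -1}, {"dp": [-0.036, -0.027, 0.014], "angular": [0, 0, -5.5], "grip": -1}, {"dp": [-0.033, -0.031, 0.014], "angular": [0, 0, 0], "grip": -1}, {"dp": [-0.033, -0.031, 0.014], "angular": [0, 0, 0], "grip": -1}, {"dp": [-0.033, -0.031, 0.014], "angular": [0, 0, 0], "grip": -1}, {"dp": [-0.033, -0.031, 0.014], "angular": [0, 0, 0], "grip": -1}, {"dp": [-0.033, -0.031, 0.014], "angular": [0, 0, 0], "grip": -1}])

```text
time_s: 1.1
tcp_pos: [0.454, 0.2287, 0.1144]
eef_rot: [-3.14, -0.002, 3.05]
wrist_force: [0.6, 0.9, -0.0]
finger_gap: 0.998
```

```bash
python3 -c "
from h import *
go([.448,.236,.075],174,3)"
```

```text
pos [0.454  0.2287 0.1144] rpy [-1.7991e+02 -9.0000e-02  1.7473e+02] total turn [-0.09 -0.09  0.73] gap 0.998 F [ 0.6  0.9 -0. ] t 1.1
[0.0022, 0.0022, 0.0131] [-0.0, -0.0, 0.2]
[0.0022, 0.0022, 0.0131] [-0.0, -0.0, 0.2]
[0.0022, 0.0022, 0.0131] [-0.0, -0.0, 0.2]
```

move_arm(series=[{"dp": [0.002, 0.002, 0], "angular": [0, 0, 0.7], "grip": -1}, {"dp": [0.003, 0.003, 0.01], "angular": [0, 0, 0], "grip": -1}, {"dp": [0, 0, 0.01], "angular": [0, 0, 0], "grip": -1}, {"dp": [0, 0, 0], "angular": [0, 0, 0], "grip": -1}])

```text
time_s: 1.6
tcp_pos: [0.4486, 0.2338, 0.0917]
eef_rot: [-3.139, -0.004, 3.036]
wrist_force: [-0.9, -0.0, -0.1]
finger_gap: 0.999
```

Run:
```python
from h import *
go([.448,.236,.0445],174,3)
grab("b")
t=cv2.imread("pics/b_top.png");s=cv2.imread("pics/b_side.png")
cv2.imwrite("pics/b.png",np.hstack([cv2.resize(t[190:250,235:290],None,fx=7,fy=7,interpolation=2),cv2.resize(s[190:250,310:365],None,fx=7,fy=7,interpolation=2)]))
```

```text
pos [0.4486 0.2338 0.0917] rpy [-179.84   -0.23  173.94] total turn [-0.16 -0.23 -0.06] gap 0.999 F [-0.9 -0.  -0.1] t 1.6
[0.0002, 0.0008, 0.0157] [-0.1, -0.1, -0.0]
[0.0002, 0.0007, 0.0157] [-0.1, -0.1, -0.0]
[0.0003, 0.0007, 0.0157] [-0.1, -0.1, -0.0]
```

View pics/b.png

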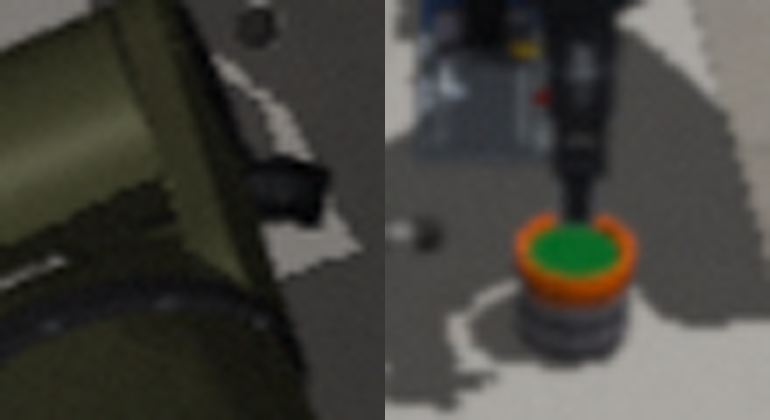

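The side view shows the fingers centred on the filter in x (zoom column about 575 for both). Now I'll check the fingertip height.

Run:
```python
from h import *
for y in(.191,.276):
  for z in(.0917,.1047): print(y,z,((proj("side",[.4486,y,z])-[310,190])*7+[385,0]).round(0))
```

```text
0.191 0.0917 [564. 138.]
0.191 0.1047 [564. 118.]
0.276 0.0917 [583. 234.]
0.276 0.1047 [584. 214.]
```

move_arm(series=[{"dp": [0, 0.002, 0.012], "angular": [0, 0, 0], "grip": -1}, {"dp": [0.0005, 0, 0.012], "angular": [0, 0, 0], "grip": -1}, {"dp": [0, 0, 0.01], "angular": [0, 0, 0], "grip": -1}, {"dp": [0, 0, 0], "angular": [0, 0, 0], "grip": -1}])

```text
time_s: 2.2
tcp_pos: [0.4485, 0.2362, 0.0561]
eef_rot: [-3.139, -0.003, 3.036]
wrist_force: [0.1, 0.7, 0.0]
finger_gap: 1.002
```

Run:
```python
from h import *
go([.448,.236,.0445],174,2)
```

```text
pos [0.4485 0.2362 0.0561] rpy [-1.7987e+02 -1.6000e-01  1.7396e+02] total turn [-0.13 -0.17 -0.04] gap 1.002 F [0.1 0.7 0. ] t 2.2
[0.0002, -0.0001, 0.0058] [-0.1, -0.1, -0.0]
[0.0003, -0.0001, 0.0058] [-0.1, -0.1, -0.0]
```

move_arm(series=[{"dp": [0, 0, 0.006], "angular": [0, 0, 0], "grip": -1}, {"dp": [0, 0, 0.005], "angular": [0, 0, 0], "grip": -1}, {"dp": [0, 0, 0], "angular": [0, 0, 0], "grip": -1}])

```text
time_s: 2.58
tcp_pos: [0.4488, 0.2361, 0.0446]
eef_rot: [-3.14, -0.002, 3.036]
wrist_force: [-0.5, 0.8, -0.4]
finger_gap: 1.002
```

Run:
```python
from h import *
go([.448,.236,.0445],174,1)
```

```text
pos [0.4488 0.2361 0.0446] rpy [-1.7989e+02 -1.4000e-01  1.7395e+02] total turn [-0.11 -0.14 -0.05] gap 1.002 F [-0.5  0.8 -0.4] t 2.575
[0.0007, -0.0002, 0.0001] [-0.1, -0.1, -0.1]
```

move_arm(series=[{"dp": [0, 0, 0], "angular": [0, 0, 0], "grip": -0.3}, {"dp": [0, 0, 0], "angular": [0, 0, 0], "grip": -0.2}, {"dp": [0, 0, 0], "angular": [0, 0, 0], "grip": 0}, {"dp": [0, 0, 0], "angular": [0, 0, 0], "grip": 0.3}, {"dp": [0, 0, 0], "angular": [0, 0, 0], "grip": 0.3}, {"dp": [0, 0, 0], "angular": [0, 0, 0], "grip": 0.3}], newtons=25)

```text
time_s: 3.32
tcp_pos: [0.4491, 0.2362, 0.0454]
eef_rot: [-3.14, -0.002, 3.036]
wrist_force: [-0.2, -0.6, -0.8]
finger_gap: 0.697
```

Run:
```python
from h import *
go([.448,.236,.0445],174,1)
im,d=ctrl.get_image("side");cv2.imwrite("pics/c.png",cv2.resize(im[190:250,310:365,::-1],None,fx=9,fy=9,interpolation=2))
```

```text
pos [0.4491 0.2362 0.0454] rpy [-1.7992e+02 -9.0000e-02  1.7394e+02] total turn [-0.08 -0.09 -0.06] gap 0.697 F [-0.2 -0.6 -0.8] t 3.325
[0.001, -0.0003, 0.0009] [-0.1, -0.1, -0.1]
```

View pics/c.png

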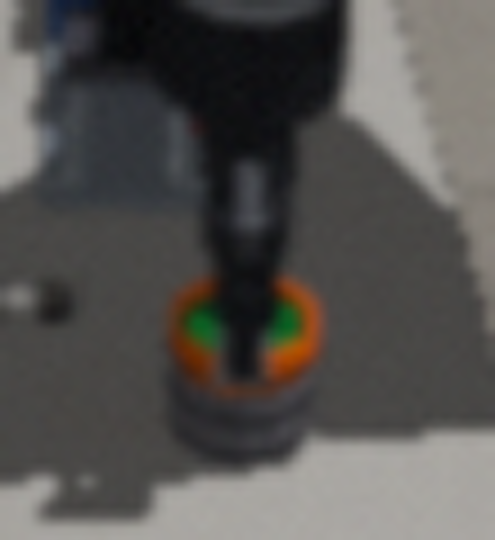

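Gripped: the opening is about 59 mm, and the fingertip ends on the orange body with orange still showing below it (zoom col 245, centred). Lifting straight up.

move_arm(series=[{"dp": [0, 0, -0.004], "angular": [0, 0, 0], "grip": 0.3}, {"dp": [0, 0, -0.006], "angular": [0, 0, 0], "grip": 0.3}, {"dp": [0, 0, -0.008], "angular": [0, 0, 0], "grip": 0.3}, {"dp": [0, 0, -0.015], "angular": [0, 0, 0], "grip": 0.3}, {"dp": [0, 0, -0.02], "angular": [0, 0, 0], "grip": 0.3}, {"dp": [0, 0, -0.02], "angular": [0, 0, 0], "grip": 0.3}, {"dp": [0, 0, 0], "angular": [0, 0, 0], "grip": 0.3}])

```text
time_s: 4.25
tcp_pos: [0.4497, 0.2365, 0.1247]
eef_rot: [-3.141, 0.001, 3.036]
wrist_force: [-0.6, 0.3, -1.5]
finger_gap: 0.692
```

Run:
```python
from h import *
go([.463,-.101,.125],174,8)
im,d=ctrl.get_image("side");cv2.imwrite("pics/d.png",cv2.resize(im[180:250,310:365,::-1],None,fx=8,fy=8,interpolation=2))
```

```text
pos [0.4497 0.2365 0.1247] rpy [-1.7999e+02  5.0000e-02  1.7394e+02] total turn [-0.01  0.05 -0.06] gap 0.692 F [-0.6  0.3 -1.5] t 4.25
[-0.0061, -0.0418, -0.0] [-0.0, 0.0, -0.0]
[-0.0061, -0.0418, -0.0] [-0.0, 0.0, -0.0]
[-0.0061, -0.0418, -0.0] [-0.0, 0.0, -0.0]
[-0.0061, -0.0418, -0.0] [-0.0, 0.0, -0.0]
[-0.0061, -0.0418, -0.0] [-0.0, 0.0, -0.0]
[-0.0061, -0.0418, -0.0] [-0.0, 0.0, -0.0]
[-0.0061, -0.0418, -0.0] [-0.0, 0.0, -0.0]
[-0.0061, -0.0418, -0.0] [-0.0, 0.0, -0.0]
```

View pics/d.png

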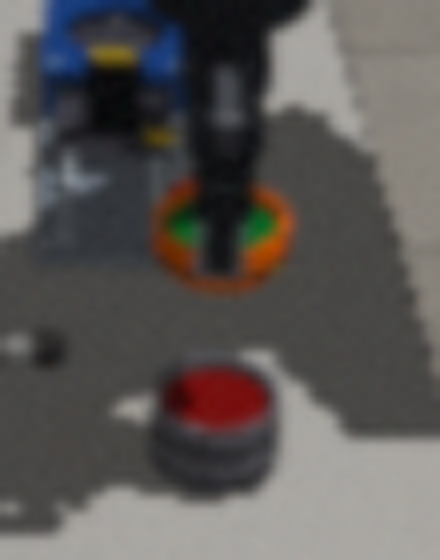

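The orange filter is held and lifted, with the two grey filters still stacked (red glass at zoom (218,400)). Moving over to the box.

move_arm(series=[{"dp": [-0.003, -0.021, 0], "angular": [0, 0, 0], "grip": 0.3}, {"dp": [-0.006, -0.042, 0], "angular": [0, 0, 0], "grip": 0.3}, {"dp": [-0.006, -0.042, 0], "angular": [0, 0, 0], "grip": 0.3}, {"dp": [-0.006, -0.042, 0], "angular": [0, 0, 0], "grip": 0.3}, {"dp": [-0.006, -0.042, 0], "angular": [0, 0, 0], "grip": 0.3}, {"dp": [-0.006, -0.042, 0], "angular": [0, 0, 0], "grip": 0.3}, {"dp": [-0.006, -0.042, 0], "angular": [0, 0, 0], "grip": 0.3}, {"dp": [-0.004, -0.03, 0], "angular": [0, 0, 0], "grip": 0.3}, {"dp": [0, 0, 0], "angular": [0, 0, 0], "grip": 0.3}])

```text
time_s: 5.42
tcp_pos: [0.457, -0.0789, 0.1179]
eef_rot: [-3.14, -0.009, 3.037]
wrist_force: [-0.2, 0.2, -0.8]
finger_gap: 0.689
```

Run:
```python
from h import *
go([.464,-.101,.075],174,3)
```

```text
pos [ 0.457  -0.0789  0.1179] rpy [-179.89   -0.53  174.02] total turn [-0.11 -0.53  0.02] gap 0.689 F [-0.2  0.2 -0.8] t 5.425
[-0.0032, -0.0071, 0.0143] [-0.0, -0.2, 0.0]
[-0.0032, -0.0071, 0.0143] [-0.0, -0.2, 0.0]
[-0.0031, -0.0071, 0.0143] [-0.0, -0.2, 0.0]
```

move_arm(series=[{"dp": [-0.005, -0.012, 0], "angular": [0, -0.5, 0], "grip": 0.3}, {"dp": [-0.005, -0.009, 0], "angular": [0, 0, 0], "grip": 0.3}, {"dp": [0, 0, 0.01], "angular": [0, 0, 0], "grip": 0.3}, {"dp": [0, 0, 0], "angular": [0, 0, 0], "grip": 0.3}])

```text
time_s: 5.92
tcp_pos: [0.4648, -0.1008, 0.106]
eef_rot: [-3.14, -0.002, 3.039]
wrist_force: [0.1, 0.3, -1.5]
finger_gap: 0.693
```

Run:
```python
from h import *
go([.464,-.101,.065],174,3)
grab("e")
t=cv2.imread("pics/e_top.png");s=cv2.imread("pics/e_side.png")
cv2.imwrite("pics/e.png",np.hstack([cv2.resize(t[180:240,325:395],None,fx=6,fy=6,interpolation=2),cv2.resize(s[160:220,300:350],None,fx=6,fy=6,interpolation=2)]))
```

```text
pos [ 0.4648 -0.1008  0.106 ] rpy [-1.7992e+02 -1.1000e-01  1.7411e+02] total turn [-0.08 -0.11  0.11] gap 0.693 F [ 0.1  0.3 -1.5] t 5.925
[0.0002, -0.0001, 0.0137] [-0.0, -0.0, 0.0]
[0.0002, -0.0001, 0.0137] [-0.0, -0.0, 0.0]
[0.0003, -0.0001, 0.0137] [-0.0, -0.0, 0.0]
```

View pics/e.png

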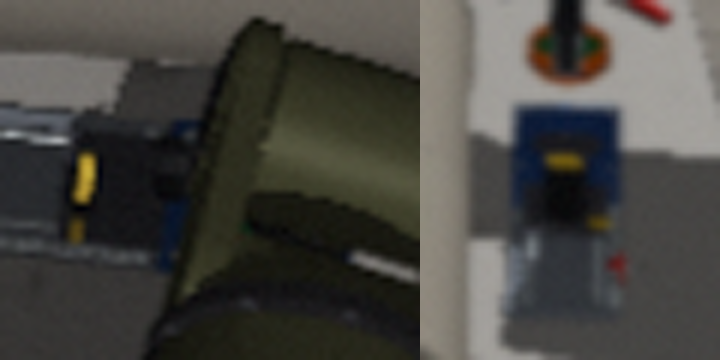

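The top view of the socket is hidden by the arm. The side view shows the filter above the box (zoom (568,50)). I'll measure its x there.

Run:
```python
from h import *
for f,(r0,r1,c0,c1),y,z in(("a",(215,250,315,360),.236,.050),("e",(155,180,310,340),-.1008,.1106)):
    s=cv2.imread(f"pics/{f}_side.png").astype(float)
    b,g,r=[s[r0:r1,c0:c1,i] for i in range(3)]
    m=((r-b>25)&(r>g*1.25)&(r>50))
    w=np.where(m);print(f,"cols",w[1].min()+c0,w[1].max()+c0,"rows",w[0].min()+r0,w[0].max()+r0)
    for x in(.448,.464):print(x,proj("side",[x,y,z]),proj("side",[x-.03,y,z])[0],proj("side",[x+.03,y,z])[0])
    # subpixel width profile
    print((r-b)[m.any(1)].max(0).round(0))
# socket in side: box blue columns at top face
s=cv2.imread("pics/a_side.png").astype(float);d=s[...,0]-s[...,2]
print((d[178:192,312:340]).max(0).round(0));print(proj("side",[.463,-.101,.038]))
```

```text
a cols 329 346 rows 220 233
0.448 [336.75006529 226.05917658] 344.8603230502813 328.61304633338557
0.464 [332.41366055 226.24417182] 340.5381744879615 324.262314759262
[  9.  10.  11.  11.  10.  11.  10.  10.  10.   9.   9.  10.  10.  32.
  95. 115. 114. 123. 115. 115. 120. 124. 133. 137. 141. 138. 150. 151.
 148. 147.  96.  31.   7.   5.   4.   4.   4.   4.   4.   4.   4.   4.
   5.   4.   4.]
e cols 316 339 rows 155 173
0.448 [328.12112799 167.80852558] 334.99783652738347 321.22522312865794
0.464 [324.44570605 167.92171525] 331.33264263947336 317.5395302591299
[  9.   8.   8.   8.   8.  24.  47.  27.  54.  82.  89.  68.  48.  53.
  57.  55.  50.  66.  92.  96.  81.  44.  19.  15.  33.  69.  94. 103.
  99.  93.]
[-3. -2. 15. 58. 86. 96. 97. 96. 98. 97. 96. 92. 93. 92. 94. 96. 95. 96.
 97. 96. 77. 33.  5. -4. -6. -6. -6. -5.]
[324.43485201 182.32106803]
```

move_arm(series=[{"dp": [0.0008, 0, 0.015], "angular": [0, 0, 0], "grip": 0.3}, {"dp": [0, 0, 0.015], "angular": [0, 0, 0], "grip": 0.3}, {"dp": [0, 0, 0.012], "angular": [0, 0, 0], "grip": 0.3}, {"dp": [0, 0, 0.003], "angular": [0, 0, 0], "grip": 0.3}, {"dp": [0, 0, 0], "angular": [0, 0, 0], "grip": 0.3}])

```text
time_s: 6.65
tcp_pos: [0.464, -0.1003, 0.0582]
eef_rot: [-3.14, -0.002, 3.04]
wrist_force: [0.1, -0.2, -0.3]
finger_gap: 0.691
```

Run:
```python
from h import *
go([.464,-.101,.055],174,1)
im,d=ctrl.get_image("side");cv2.imwrite("pics/f.png",cv2.resize(im[160:215,300:350,::-1],None,fx=10,fy=10,interpolation=2))
```

```text
pos [ 0.464  -0.1003  0.0582] rpy [-1.7992e+02 -9.0000e-02  1.7416e+02] total turn [-0.08 -0.09  0.16] gap 0.691 F [ 0.1 -0.2 -0.3] t 6.65
[-0.0001, -0.0007, 0.0032] [-0.1, -0.1, 0.2]
```

View pics/f.png

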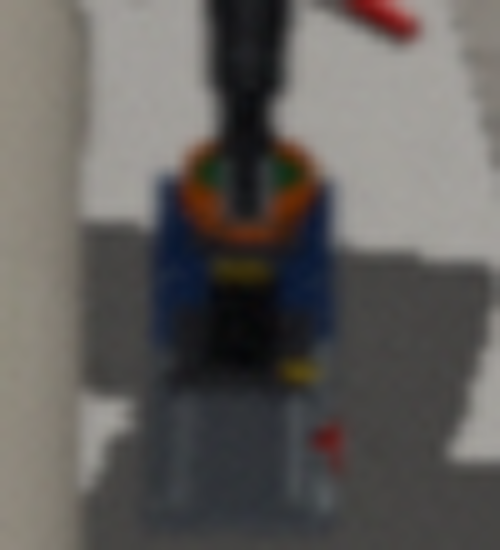

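The filter is above the box and roughly centred (zoom col 250, box 158–338). Lowering gently while watching the force.

move_arm(series=[{"dp": [0, -0.0005, 0.004], "angular": [0, 0, 0], "grip": 0.3}, {"dp": [0, 0, 0.004], "angular": [0, 0, 0], "grip": 0.3}, {"dp": [0, 0, 0.002], "angular": [0, 0, 0], "grip": 0.3}, {"dp": [0, 0, 0], "angular": [0, 0, 0], "grip": 0.3}])

```text
time_s: 7.2
tcp_pos: [0.4644, -0.101, 0.0484]
eef_rot: [-3.14, 0.0, 3.04]
wrist_force: [0.2, -0.4, 0.1]
finger_gap: 0.693
```

move_arm(series=[{"dp": [0, 0, 0.002], "angular": [0, 0, 0], "grip": 0.3}, {"dp": [0, 0, 0.001], "angular": [0, 0, 0], "grip": 0.3}])

```text
time_s: 7.45
tcp_pos: [0.4645, -0.101, 0.0453]
eef_rot: [-3.14, 0.0, 3.04]
wrist_force: [0.4, -0.4, -0.7]
finger_gap: 0.689
```

move_arm(series=[{"dp": [0, 0, 0.001], "angular": [0, 0, 0], "grip": 0.3}, {"dp": [0, 0, 0.001], "angular": [0, 0, 0], "grip": 0.3}])

```text
time_s: 7.7
tcp_pos: [0.4645, -0.101, 0.0432]
eef_rot: [-3.14, 0.001, 3.04]
wrist_force: [-1.2, -0.5, -1.8]
finger_gap: 0.693
```

move_arm(series=[{"dp": [0, 0, 0.001], "angular": [0, 0, 0], "grip": 0.3}])

```text
time_s: 7.82
tcp_pos: [0.4646, -0.101, 0.0422]
eef_rot: [-3.14, 0.001, 3.04]
wrist_force: [-2.0, -0.3, 8.5]
finger_gap: 0.689
```

Contact came at the expected seated height (0.0422, predicted 0.0424). Releasing.

move_arm(series=[{"dp": [0, 0, 0], "angular": [0, 0, 0], "grip": 0.2}, {"dp": [0, 0, 0], "angular": [0, 0, 0], "grip": -0.5}, {"dp": [0, 0, 0], "angular": [0, 0, 0], "grip": -0.8}, {"dp": [0, 0, 0], "angular": [0, 0, 0], "grip": -1}, {"dp": [0, 0, 0], "angular": [0, 0, 0], "grip": -1}])

```text
time_s: 8.45
tcp_pos: [0.4647, -0.1011, 0.0423]
eef_rot: [-3.14, 0.001, 3.04]
wrist_force: [-0.5, 0.1, 0.1]
finger_gap: 0.999
```

move_arm(series=[{"dp": [0, 0, -0.01], "angular": [0, 0, 0], "grip": -1}, {"dp": [0, 0, -0.02], "angular": [0, 0, 0], "grip": -1}, {"dp": [0, 0, -0.03], "angular": [0, 0, 0], "grip": -1}, {"dp": [0, 0, -0.02], "angular": [0, 0, 0], "grip": -1}, {"dp": [0, 0, 0], "angular": [0, 0, 0], "grip": -1}])

```text
time_s: 9.07
tcp_pos: [0.4647, -0.1009, 0.1271]
eef_rot: [-3.139, 0.002, 3.04]
wrist_force: [0.2, 0.3, -1.4]
finger_gap: 1.002
```

Run:
```python
from h import *
go([.473,-.0065,.12],174,3)
grab("g")
t=cv2.imread("pics/g_top.png");s=cv2.imread("pics/g_side.png")
cv2.imwrite("pics/g.png",np.hstack([cv2.resize(t[180:240,325:395],None,fx=6,fy=6,interpolation=2),cv2.resize(s[160:220,300:350],None,fx=6,fy=6,interpolation=2)]))
```

```text
pos [ 0.4647 -0.1009  0.1271] rpy [-1.7988e+02  1.2000e-01  1.7416e+02] total turn [-0.12  0.12  0.16] gap 1.002 F [ 0.2  0.3 -1.4] t 9.075
[0.0005, 0.0316, 0.0023] [-0.0, 0.0, 0.1]
[0.0005, 0.0316, 0.0023] [-0.0, 0.0, 0.1]
[0.0005, 0.0316, 0.0023] [-0.0, 0.0, 0.1]
```

View pics/g.png

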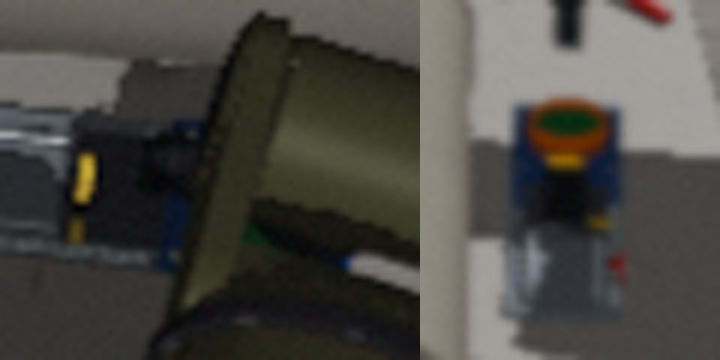

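The filter sits in the socket and looks level from the side (zoom (568,125)), and it was released cleanly. Quick flatness check with depth while I go to the tab.

Run:
```python
from h import *
s=cv2.imread("pics/g_side.png").astype(float);d=np.load("pics/g_side.npy")
K,R,tt=cam("side")
def pts(m):
    v,u=np.where(m);z=d[v,u];return (np.linalg.inv(K)@np.vstack([u,v,np.ones_like(u)])*z-tt[:,None]).T@R
b,g,r=s[...,0],s[...,1],s[...,2]
roi=np.zeros(b.shape,bool);roi[170:190,312:335]=1
m=roi&(g>r+15)&(g>b+10);P=pts(m);print(m.sum(),P.mean(0).round(4),P[:,2].std().round(4))
A=np.c_[P[:,:2]-P[:,:2].mean(0),np.ones(len(P))];print("slope",np.linalg.lstsq(A,P[:,2],rcond=None)[0].round(3))
m2=roi&(r>g*1.3)&(r>b+25)
c=np.argwhere(m|m2)[:,::-1];print("bbox",c.min(0),c.max(0),"pred rim centre",proj("side",[.4635,-.101,.056]))
```

```text
21 [ 0.4648 -0.1037  0.0489] 0.0016
slope [0.057 0.051 0.049]
bbox [318 176] [330 187] pred rim centre [324.37957744 178.81075117]
```

move_arm(series=[{"dp": [0, 0.03, 0], "angular": [0, 0, 0], "grip": -0.1}, {"dp": [0, 0.032, 0], "angular": [0, 0, 0], "grip": -0.1}, {"dp": [0, 0.025, 0], "angular": [0, 0, 0], "grip": -0.1}, {"dp": [0, 0, 0], "angular": [0, 0, 0], "grip": -0.1}])

```text
time_s: 9.68
tcp_pos: [0.4713, -0.0119, 0.1212]
eef_rot: [-3.14, -0.007, 3.038]
wrist_force: [0.7, -0.5, 0.0]
finger_gap: 0.554
```

Run:
```python
from h import *
go([.474,-.0055,.09],174,2)
```

```text
pos [ 0.4713 -0.0119  0.1212] rpy [-179.92   -0.4   174.09] total turn [-0.08 -0.4   0.09] gap 0.554 F [ 0.7 -0.5  0. ] t 9.675
[-0.0011, 0.0034, 0.0156] [-0.0, -0.2, 0.0]
[-0.0011, 0.0033, 0.0156] [-0.0, -0.2, 0.0]
```

The glass measures z=0.0489 against an expected 0.049, so the filter is seated. The fitted slope of about 3° is within the depth noise.

move_arm(series=[{"dp": [-0.002, 0.006, 0], "angular": [0, -0.4, 0], "grip": -0.1}, {"dp": [-0.001, 0.002, 0.01], "angular": [0, 0, 0], "grip": -0.1}, {"dp": [0, 0, 0.01], "angular": [0, 0, 0], "grip": -0.1}, {"dp": [0, 0, 0], "angular": [0, 0, 0], "grip": -0.1}])

```text
time_s: 10.18
tcp_pos: [0.4746, -0.0054, 0.0982]
eef_rot: [-3.14, -0.002, 3.037]
wrist_force: [0.8, 0.6, 0.1]
finger_gap: 0.548
```

Run:
```python
from h import *
go([.474,-.0055,.043],174,3)
grab("i")
t=cv2.imread("pics/i_top.png");s=cv2.imread("pics/i_side.png")
cv2.imwrite("pics/i.png",np.hstack([cv2.resize(t[180:240,310:390],None,fx=6,fy=6,interpolation=2),cv2.resize(s[160:220,300:350],None,fx=6,fy=6,interpolation=2)]))
```

```text
pos [ 0.4746 -0.0054  0.0982] rpy [-1.7991e+02 -1.2000e-01  1.7400e+02] total turn [-0.09 -0.12 -0.  ] gap 0.548 F [0.8 0.6 0.1] t 10.175
[0.0001, -0.0, 0.0184] [-0.0, -0.0, -0.0]
[0.0002, -0.0, 0.0184] [-0.0, -0.0, -0.0]
[0.0002, -0.0, 0.0184] [-0.0, -0.0, -0.0]
```

View pics/i.png

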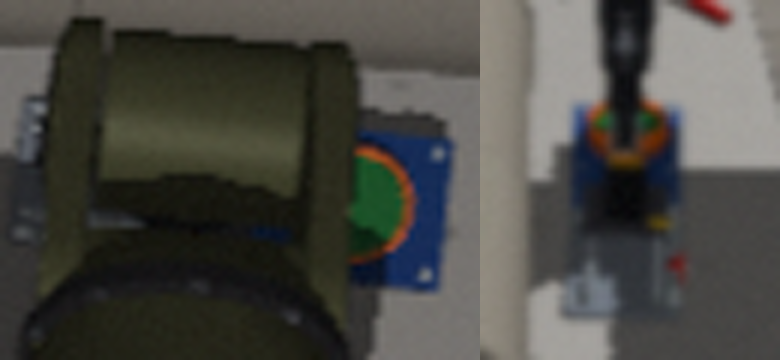

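The filter is centred in the socket. The top view is blocked at the tab, but the side view shows the gripper over it with the pointer at zoom (660,222) and the flag at (680,265). Descending.

move_arm(series=[{"dp": [0, 0, 0.012], "angular": [0, 0, 0], "grip": -0.1}, {"dp": [0, 0, 0.01], "angular": [0, 0, 0], "grip": -0.1}, {"dp": [0, 0, 0], "angular": [0, 0, 0], "grip": -0.1}])

```text
time_s: 10.65
tcp_pos: [0.475, -0.0056, 0.0756]
eef_rot: [-3.14, -0.0, 3.037]
wrist_force: [0.0, -0.5, 0.7]
finger_gap: 0.55
```

move_arm(series=[{"dp": [0, 0, 0.012], "angular": [0, 0, 0], "grip": -0.1}, {"dp": [0, 0, 0.012], "angular": [0, 0, 0], "grip": -0.1}, {"dp": [0, 0, 0.004], "angular": [0, 0, 0], "grip": -0.1}, {"dp": [0, 0, 0], "angular": [0, 0, 0], "grip": -0.1}])

```text
time_s: 11.15
tcp_pos: [0.4749, -0.0056, 0.0454]
eef_rot: [-3.14, -0.001, 3.037]
wrist_force: [0.2, 0.6, -0.1]
finger_gap: 0.546
```

Run:
```python
from h import *
go([.474,-.0055,.043],174,1)
```

```text
pos [ 0.4749 -0.0056  0.0454] rpy [-1.7991e+02 -5.0000e-02  1.7399e+02] total turn [-0.09 -0.05 -0.01] gap 0.546 F [ 0.2  0.6 -0.1] t 11.15
[0.0009, 0.0, 0.0024] [-0.1, -0.0, -0.0]
```

Closing on the tab in steps so an off-centre contact shows up.

move_arm(series=[{"dp": [0.0005, 0, 0.002], "angular": [0, 0, 0], "grip": 0.3}, {"dp": [0, 0, 0], "angular": [0, 0, 0], "grip": 0.5}, {"dp": [0, 0, 0], "angular": [0, 0, 0], "grip": 0.6}, {"dp": [0, 0, 0], "angular": [0, 0, 0], "grip": 0.65}], newtons=40)

```text
time_s: 11.65
tcp_pos: [0.4748, -0.0056, 0.044]
eef_rot: [-3.14, 0.001, 3.037]
wrist_force: [-0.3, 0.5, -0.1]
finger_gap: 0.175
```

move_arm(series=[{"dp": [0, 0, 0], "angular": [0, 0, 0], "grip": 1}, {"dp": [0, 0, 0], "angular": [0, 0, 0], "grip": 1}, {"dp": [0, 0, 0], "angular": [0, 0, 0], "grip": 1}])

```text
time_s: 12.02
tcp_pos: [0.4748, -0.006, 0.0441]
eef_rot: [-3.139, 0.001, 3.037]
wrist_force: [-0.4, -3.5, 0.4]
finger_gap: 0.136
```

Run:
```python
from h import *
go([.474,-.0055,.043],174,1)
for k in range(2):
    im,d=ctrl.get_image("side");cv2.imwrite(f"pics/j{k}.png",im[:,:,::-1])
cv2.imwrite("pics/j.png",cv2.resize(im[165:215,300:350,::-1],None,fx=11,fy=11,interpolation=2))
print(ctrl.read_state()["wrist_force"])
```

```text
pos [ 0.4748 -0.006   0.0441] rpy [-1.7988e+02  3.0000e-02  1.7400e+02] total turn [-0.12  0.03 -0.  ] gap 0.136 F [-0.4 -3.5  0.4] t 12.025
[0.0009, 0.0004, 0.0011] [-0.1, 0.0, -0.0]
[-0.14213832 -3.19538175 -0.83044003]
```

View pics/j.png

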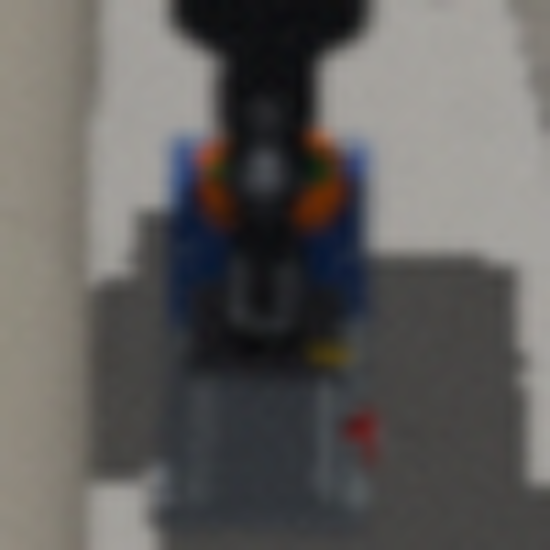

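Gripped (opening 11.6 mm), with about 3.3 N of spring pull. I'll check how far the pointer has already moved, then compute the pull.

Run:
```python
from h import *
def cen(im,r0,r1,c0,c1,kind,th):
    g=im[r0:r1,c0:c1].astype(float);b,gg,r=g[...,0],g[...,1],g[...,2]
    w=np.clip((np.minimum(gg,r)-b if kind=="y" else r-np.maximum(b,gg))-th,0,None)
    ys,xs=np.mgrid[r0:r1,c0:c1];return np.array([(w*xs).sum(),(w*ys).sum()])/w.sum(),w.sum()
for f in("a_side","i_side","j0","j1"):
    im=cv2.imread(f"pics/{f}.png")
    p,_=cen(im,193,202,326,334,"y",25);q,_=cen(im,200,208,329,336,"r",25)
    print(f,p.round(2),plane("side",*p,.026).round(4),q.round(2))
# triangulate flag between views
t=cv2.imread("pics/a_top.png")
q,_=cen(t,216,224,320,327,"r",40);u,_=cen(cv2.imread("pics/a_side.png"),200,208,329,336,"r",25)
o1,d1=ray("top",*q);o2,d2=ray("side",*u)
x=np.linalg.lstsq(np.c_[d1,-d2],o2-o1,rcond=None)[0];print("flag",o1+d1*x[0],o2+d2*x[1])
p,_=cen(t,215,223,335,341,"y",40);print("ptr top",p,plane("top",*p,.026),"flag px",q,"yellow stripe",cen(t,204,214,336,343,"y",40)[0])
for y in(.0400,.0416,.044):print(y,proj("side",[.443,y,.026]),proj("top",[.443,y,.026]))
```

```text
a_side [329.33 196.44] [ 0.4508 -0.0028  0.026 ] [332.45 203.44]
i_side [329.52 196.73] [ 0.4502 -0.0005  0.026 ] [332.55 203.63]
j0 [329.5 197. ] [0.4505 0.0016 0.026 ] [332.57 203.63]
j1 [329.57 197.  ] [0.4502 0.0016 0.026 ] [332.59 203.62]
flag [0.44234317 0.04167662 0.01969858] [0.44212964 0.0417093  0.01968975]
ptr top [337.3618677  218.11284047] [ 0.44928255 -0.0047293   0.026     ] flag px [322.77830189 220.16981132] yellow stripe [338.85646501 209.06049822]
0.04 [332.23984295 201.95542906] [323.30298262 219.88829142]
0.0416 [332.28108915 202.16890981] [322.80096775 219.88128004]
0.044 [332.34309238 202.48982405] [322.04796546 219.87076324]
```

move_arm(series=[{"dp": [0, 0.005, 0], "angular": [0, 0, 0], "grip": 1}, {"dp": [0, 0.007, 0], "angular": [0, 0, 0], "grip": 1}, {"dp": [0, 0.008, 0], "angular": [0, 0, 0], "grip": 1}, {"dp": [0, 0.008, 0], "angular": [0, 0, 0], "grip": 1}, {"dp": [0, 0.007, 0], "angular": [0, 0, 0], "grip": 1}, {"dp": [0, 0.005, 0], "angular": [0, 0, 0], "grip": 1}, {"dp": [0, 0, 0], "angular": [0, 0, 0], "grip": 1}], newtons=60)

```text
time_s: 13.0
tcp_pos: [0.4791, 0.0362, 0.0441]
eef_rot: [-3.137, 0.0, 3.038]
wrist_force: [-0.8, -7.5, -0.1]
finger_gap: 0.131
```

Run:
```python
from h import *
go([.4794,.0378,.044],174,1)
grab("k")
t=cv2.imread("pics/k_top.png");s=cv2.imread("pics/k_side.png")
cv2.imwrite("pics/k.png",np.hstack([cv2.resize(t[190:240,310:370],None,fx=7,fy=8,interpolation=2),cv2.resize(s[180:220,310:350],None,fx=9,fy=10,interpolation=2)]))
```

```text
pos [0.4791 0.0362 0.0441] rpy [-1.7976e+02  3.0000e-02  1.7405e+02] total turn [-0.24  0.03  0.05] gap 0.131 F [-0.8 -7.5 -0.1] t 13.0
[-0.0001, 0.0016, 0.0001] [-0.2, 0.0, 0.0]
```

View pics/k.png

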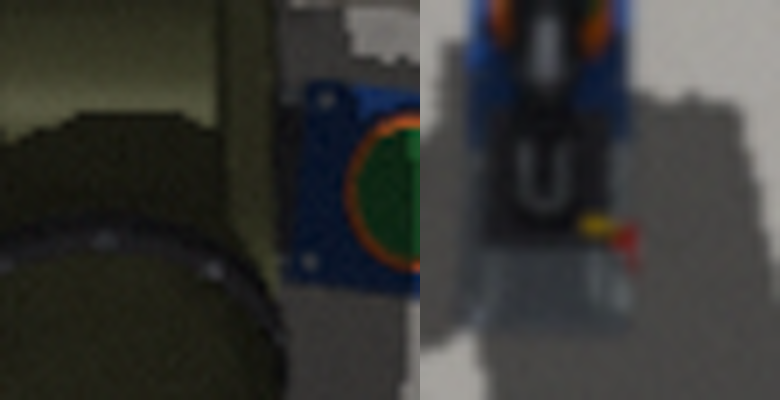

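The side view shows the yellow pointer at zoom (597,225) next to the red flag at (625,240). I'll measure it now.

Run:
```python
from h import *
def cen(im,r0,r1,c0,c1,kind,fr):
    g=im[r0:r1,c0:c1].astype(float);b,gg,r=g[...,0],g[...,1],g[...,2]
    w=(np.minimum(gg,r)-b if kind=="y" else r-np.maximum(b,gg));w=np.clip(w-fr*w.max(),0,None)
    ys,xs=np.mgrid[r0:r1,c0:c1];return np.array([(w*xs).sum(),(w*ys).sum()])/w.sum()
for f,y0 in(("a_side",0),("i_side",0),("j1",0),("k_side",5.5)):
    im=cv2.imread(f"pics/{f}.png");y0=int(y0)
    if y0:
        g=im[198:210,326:336].astype(int);print((np.minimum(g[...,1],g[...,2])-g[...,0]));print(g[...,2]-np.maximum(g[...,0],g[...,1]))
    else:
        g=im[192:210,326:336].astype(int);print(f);print((np.minimum(g[...,1],g[...,2])-g[...,0]))
    for fr in(.2,.4):
        p=cen(im,193+y0,202+y0-(0),326,332 if y0 else 334,"y",fr);P=plane("side",*p,.026)
        print(f,fr,p.round(2),"s",(P[:2]@[.105,.9945]).round(4),cen(im,200,209,330,337,"r",fr).round(2))
for ds in(0,.043,.045):
  print(proj("side",[.4493+.105*ds,-.0047+.9945*ds,.026]))
```

```text
a_side
[[ -2  -6  -7  -9 -10 -21 -29 -17  -2   4]
 [ -4  -5  -7  -9 -11 -19 -25 -16  -3   5]
 [ -4  -6  -9  -5  -6 -13 -18 -12  -1   4]
 [ -2   2  10  14  10  -2  -9  -6   3   6]
 [ -2  11  43  60  56  28   6   0   5   5]
 [ -3   4  33  53  51  32   7   1   5   4]
 [ -6  -4   4   8  10   4  -5  -1   2   6]
 [ -8  -5  -6  -6  -5 -10 -11  -4   3   3]
 [ -9  -7  -7  -9  -8 -10  -9  -3   2   4]
 [-10 -10 -10  -9 -11  -7  -4   0   4   4]
 [-16 -16 -12 -11  -8  -5  -4   1   5   5]
 [-17 -17 -12 -10  -6  -4  -1   2   3   3]
 [-18 -18 -12 -10  -4  -2  -1   1   2   2]
 [-17 -19 -12 -10  -6  -4  -3   0   2   3]
 [-18 -16 -12  -9  -8 -10  -3   1   3   4]
 [-18 -18 -12  -9  -9 -12  -5   0   3   3]
 [-19 -18 -12  -9  -9 -12  -8   0   3   5]
 [-20 -17 -14 -11 -11  -9  -7   1   2   4]]
a_side 0.2 [329.39 196.45] s 0.0446 [332.51 203.43]
a_side 0.4 [329.34 196.45] s 0.0445 [332.45 203.44]
i_side
[[ -1  -4  -3  -4  -8 -21 -28 -15  -1   1]
 [ -1  -1  -2  -5  -6 -18 -26 -15  -4   2]
 [ -2  -3  -4  -3  -5 -10 -14  -9  -2   3]
 [ -3   1   4   8   5   0  -5  -3   0   2]
 [ -2   6  23  34  31  18   5  -1  
[... 1827 characters left out ...]
-6 -3  0  1  2]
 [-7 -9 -7 -8 -8 -7 -2 -1  1  2]
 [-9 -9 -7 -8 -8 -7 -5  0  0  2]
 [-9 -9 -8 -8 -8 -7 -7 -2  1  2]]
[[-3 -3 -3 -2 -4 -6 -7 -1  1  1]
 [-4 -3 -2 -4 -3 -6 -6 -2  2  2]
 [-1 -3 -2 -2 -3 -4 -5 -1 -1 -1]
 [-3  4  8  9  6  4  5  5  4  2]
 [-2  7 15 19 16 16 23 31 15  3]
 [-3  3  8 13 15 31 53 54 24  4]
 [-7 -5 -1  0  9 34 55 56 22  3]
 [-7 -6 -8 -7 -3  5 18 34 18  3]
 [-7 -8 -9 -8 -6 -6  5 25 16  4]
 [-7 -9 -7 -8 -8 -7 -2 10  7  3]
 [-9 -9 -7 -8 -8 -7 -5 -1  4  1]
 [-9 -9 -8 -8 -8 -7 -7 -2  1  2]]
k_side 0.2 [329.34 202.15] s 0.0882 [332.46 203.6 ]
k_side 0.4 [329.18 202.09] s 0.0878 [332.41 203.57]
[329.63825189 196.19090129]
[329.59528392 201.7953303 ]
[329.59323663 202.06236382]
```

move_arm(series=[{"dp": [0, 0.0016, 0], "angular": [0, 0, 0], "grip": 1}])

```text
time_s: 13.22
tcp_pos: [0.4793, 0.0377, 0.0441]
eef_rot: [-3.137, 0.0, 3.038]
wrist_force: [-0.3, -8.2, 1.0]
finger_gap: 0.132
```

Run:
```python
from h import *
for k in range(5):
    s=ctrl.read_state();P=s["tcp_pos"];print(P.round(4),"s",(P[:2]@[.105,.9945]).round(4),s["wrist_force"].round(1),s["time_s"])
    im,d=ctrl.get_image("side")
cv2.imwrite("pics/l_side.png",im[:,:,::-1])
cv2.imwrite("pics/l.png",cv2.resize(im[192:212,318:345,::-1],None,fx=25,fy=25,interpolation=2))
```

```text
[0.4793 0.0377 0.0441] s 0.0878 [-0.3 -8.2  1. ] 13.225
[0.4793 0.0379 0.0441] s 0.088 [-1.1 -6.3  0.6] 13.275
[0.4793 0.0379 0.0442] s 0.088 [-0.6 -6.4  1.9] 13.325
[0.4793 0.0378 0.0441] s 0.088 [-1.  -6.4  1.4] 13.375
[0.4793 0.0378 0.0441] s 0.0879 [-0.8 -7.4  1.4] 13.425
```

View pics/l.png

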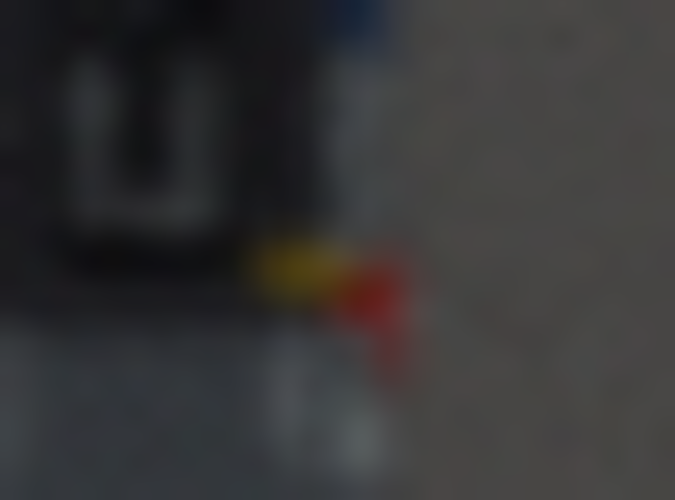

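Run:
```python
from h import *
t=cv2.imread("pics/a_top.png").astype(int)
g=t[216:225,318:329];print(g[...,2]-np.maximum(g[...,0],g[...,1]))
g=t[213:224,332:344];print(np.minimum(g[...,1],g[...,2])-g[...,0])
g=t[202:216,334:346];print(np.minimum(g[...,1],g[...,2])-g[...,0])
u=np.array([.105,.9945])
for th in(10,20,30,40):
    def c(r0,r1,c0,c1,k):
        g=t[r0:r1,c0:c1];w=(g[...,2]-np.maximum(g[...,0],g[...,1])) if k else np.minimum(g[...,1],g[...,2])-g[...,0]
        w=np.clip(w-th,0,None);ys,xs=np.mgrid[r0:r1,c0:c1];return (w*xs).sum()/w.sum(),(w*ys).sum()/w.sum()
    f=c(216,225,318,329,1);p=c(214,224,332,342,0);s=c(202,214,334,346,0)
    print(th,np.round([f,p,s],2).tolist(),[(plane("top",*q,z)[:2]@u).round(4) for q,z in((f,.026),(p,.026),(s,.076))])
```

```text
[[ -8  -8  -9  -8  -8  -5  -7  -7  -6  -5  -5]
 [ -5  -7  -9  -8  -6  -5  -8  -9  -9  -8  -7]
 [ -6  -6  -5  -1   8  14   4  -5  -7  -5  -7]
 [ -8  -7  -7   7  37  75  35  -8  -6  -5  -4]
 [ -8  -6  -4  21  71 100  55  -9  -9  -8  -7]
 [ -1  -3  -2  27  71  80  33  -8  -7  -7  -6]
 [  2   5   4   4  10  21  15   2  -3  -3  -2]
 [  2   3   3   1  -2  -2   1   2   3   3   4]
 [  3   5   4   2   3   1   3   3   2   3   3]]
[[-12 -12 -11  -6  -3  28  56  51   8  -6  -7  -4]
 [-12 -10  -9  -4  -5  -2  -1  -2  -5  -6  -6  -6]
 [-11 -12  -8  -7  -4   2   1  -1  -5  -5  -6  -7]
 [ -5  -7  -5  -5   9  32  28   0  -5  -6  -7  -7]
 [ -8  -7  -7  -5  26  82  72   4  -5  -5  -5  -5]
 [ -8 -10 -10  -6  42  92  72   3  -5  -4  -4  -4]
 [ -6  -9  -9  -6  43  94  74  -3  -6  -6  -6  -5]
 [ -8  -7  -6  -6  16  46  35  -7  -6  -7  -7  -5]
 [ -8  -7  -8  -7  -8  -7  -6  -9  -8  -9  -6  -6]
 [ -6  -6  -8 -10  -7  -9  -8  -9  -9  -6 -10 -10]
 [  1   2   0   0  -3  -3  -4  -7  -7  -5  -9  -8]]
[[ -5  -4  -5  -6  -5  -2  -2  -4  -4  -5  -7  -6]
 [ -8  -6  -6  -5  -3  -3  -3  -3  -5  -6  -6  -5]
 [-10  -9  -
[... 373 characters left out ...]
1  -5  -5  -8  -6  -6]
 [-11  -7  -2  47  87  86  42  -6  -6  -6  -4  -5]
 [-11  -6  -3  28  56  51   8  -6  -7  -4  -6  -7]
 [ -9  -4  -5  -2  -1  -2  -5  -6  -6  -6  -4  -6]
 [ -8  -7  -4   2   1  -1  -5  -5  -6  -7  -7  -8]]
10 [[322.79, 220.15], [337.23, 218.14], [338.8, 209.21]] [np.float64(0.0878), np.float64(0.0429), np.float64(0.0428)]
20 [[322.81, 220.12], [337.27, 218.15], [338.83, 209.2]] [np.float64(0.0878), np.float64(0.0427), np.float64(0.0427)]
30 [[322.8, 220.13], [337.31, 218.18], [338.85, 209.14]] [np.float64(0.0878), np.float64(0.0426), np.float64(0.0426)]
40 [[322.78, 220.17], [337.36, 218.11], [338.86, 209.06]] [np.float64(0.0878), np.float64(0.0425), np.float64(0.0426)]
```

The top view puts the flag at s=0.0878 and the TCP holding the tab is at 0.0879, and it has been steady over several readings. A last look at the other objects, then I'll hand in.

Run:
```python
from h import *
s=ctrl.read_state();print(s["tcp_pos"],s["finger_gap"],s["wrist_force"].round(1))
print(ctrl.finish_job())
```

```text
[0.47928741 0.03780854 0.04413638] 0.12979241309473308 [-2.8 -7.   1.5]
the job is handed in; nothing more can be done
None
```

The orange filter is in the socket on the blue box, and the shutter is pulled out to the red flag with the gripper still holding the tab. I handed the job in at about 13.4 s; no verdict is reported.

- **Filter:** It made contact at the predicted seated height, at about 8.5 N. Afterwards its glass measured z = 0.0489 m, against 0.049 m expected when seated. The depth fit gave a slope of about 3°, which I took as noise because the filter looks flat in both views. The two grey filters were still stacked after the lift.
- **Shutter:** I gripped the tab across its thickness at 60 N and pulled about 45 mm. At the end the tab position along the pull (gripper reading) was 0.0879 m and the flag 0.0878 m. It stayed steady over several readings, with about 7 N of spring force.
- **Disagreement:** The arm hid the pointer and flag from the top camera at the end, so the alignment relies on the earlier top view plus the arm's position. In the coarser side view, the pull came out as 43.4 or 45.1 mm depending on the reference picture, so the pointer could be up to about 1.7 mm short of the flag.
- **Not checked:** I did not take a separate final look at the other objects. The arm's path did not go near them, and the force readings showed no unexpected contact.

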